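# Index the ball carousel by hand and open its gate

## Task

The robot's ball carousel is on its test stand with the power off. Push it round by one of its orange spokes until the cup with the green ball is lined up squarely with the exit trough, and only then push the yellow gate bar outwards, away from the carousel, until it is fully open. Just push with the fingertips: do not grip the spokes or the gate, do not push or lift the balls (they ride round in their cups), do not disturb the other things on the bench, and end with the hand clear.

Things in the scene. Friction and masses are not known exactly. Their poses are not given: they have to be found in the camera images.
- carousel_base: fixed test stand of the ball carousel: bare aluminium deck 300 x 300 mm on dark perforated beams, deck top 96 mm above the bench; it does not slide. Origin on the bench directly below the carousel's turning axis, z up, +y out along the exit trough. Beyond +x of the trough mouth a black servo (x = 56 to 76, y = 146 to 202 mm, up to z = 132 mm) carries the gate
- axis_top (a point): point on the carousel's axis at the top face of its disc, 108 mm above the bench. The carousel: a dark disc of 142 mm radius, 4 mm thick; a black hub of 22 mm radius up to z = 178 mm; three grey ball cups (rings of 30 mm outer radius, 12 mm high, centred 78 mm from the axis, 120 degrees apart); and midway between the cups three upright orange spokes
- exit_mark (a point): centreline of the exit trough at its mouth, 165 mm from the axis, z = 108 mm: the green ball is lined up when it lies on the line from axis_top to here. The trough is a black floor 100 mm wide, top at z = 108 mm, from y = 150 to 315 mm of carousel_base, centred on x = 0, with aluminium side rails 6 mm thick at x = -45 and +45 mm, tops at z = 130 mm
- rotor (a joint): angle in rad that the carousel has turned since the start (0 at the start), positive counter-clockwise seen from above. It can be turned either way (stops at +-9.5), turns stiffly (0.16 N m, about 1.4 N at 115 mm) and stays where it is left
- spoke_a (a point): point on the middle plane of one orange spoke, 120 mm from the axis, 148 mm above the bench. Each spoke is an upright radial plate 8 mm thick from 18 to 140 mm from the axis, from the disc up to z = 168 mm
- spoke_b (a point): the same point on the next spoke, 120 degrees counter-clockwise of spoke_a
- spoke_c (a point): the same point on the third spoke, 240 degrees counter-clockwise of spoke_a
- gate (a joint): angle of the yellow gate bar in rad: 0 straight across the trough mouth, growing as its free end swings outwards (+y of carousel_base; clockwise seen from above) to the stop at 1.45, where the bar lies along the trough. It moves stiffly (0.10 N m) and stays where it is left. It starts at 0 to 0.15
- gate_pivot (a point): on the upright pivot axis of the gate, 152 mm above the bench, at x = 66, y = 165 mm of carousel_base. The bar is an upright plate 6 mm thick and 35 mm high (z = 135 to 170 mm) that reaches 140 mm from the pivot; when shut it points to -x of carousel_base and its free end juts 26 mm past the far rail
- gate_tip (a point): middle of the free end of the gate bar, 140 mm from gate_pivot, 152 mm above the bench
- ball_green_center (a point): centre of the one green ball, 70 mm in diameter, 40 g, loose in one of the cups: 78 mm from the axis, centre 146 mm and top 181 mm above the bench
- ball_red1_center (a point): centre of a red ball of the same size in another cup
- ball_red2_center (a point): centre of the other red ball, in the third cup
- ball_green: the green ball (its origin turns with the ball: use its centre)
- ball_red1: a red ball (use its centre)
- ball_red2: the other red ball (use its centre)
- screw_jar: small clear jar with a white cap, 38 mm in diameter, 45 mm high, standing on the near right corner of the deck; origin under its centre. Bystander
- screwdriver_red: red-handled screwdriver, 190 mm, lying on the bench beside the stand. Bystander
- wrench: steel wrench, 150 mm, lying on the bench near the stand. Bystander
- tape_roll: black tape roll, 100 mm in diameter, 24 mm high, on the bench behind the stand. Bystander
- water_bottle: dark blue water bottle, 74 mm in diameter, 200 mm high, at the right. Bystander
- spare_motor: spare gear motor lying on the bench, 112 mm long, 36 mm in diameter. Bystander
- parts_tray: open blue parts tray, 160 x 110 x 35 mm, on the bench at the left. Bystander
There are look-alikes about, which are no part of the job. What is shaped like the ball_red2 but black or purple is not meant. Leave any grey or purple look-alike of the ball_red1 alone.

How it is judged:
By the outcome, as a careful person would: the job done as asked, in the order asked, and still so for the second after the job is handed in, with the robot touching nothing.
It also fails if it takes over 64 s, if anything falls off the work surface, if the arm or the gripper's body presses on something with over 40 N, if the wrist force passes 120 N, or if a joint passes its speed limit or range.

## Robot

A 6-joint arm with a two-finger parallel gripper is mounted at the origin on the work surface. World frame = base frame: x ahead of the robot, y to its left, z up, the work surface at z = 0. Lengths are in m, angles in degrees, forces in N, time in s.
With the tool pointing down it reaches from about 0.4 to 0.825 m from the base axis. Payload 7 kg.
Tool frame: the origin (TCP) lies midway between the tips of the shut fingers; the grasp point (between the pads) lies 19 mm behind it (ctrl.grip_point_offset is the distance from the TCP to the grasp point, in m); x points along the fingers, y is the direction in which the jaws open and shut, and the axes are right-handed (so a half turn about x gives the same grasp; the last joint's range is limited). The gripper opens to 88 mm and grips with 3 to 60 N. Pads are 19 mm wide; open, the fingers measure 130 mm over their backs; the gripper's body (78 mm by 193 mm) begins 47 mm behind the grasp point.
Start: joints at [-55.399, 20.546, 0.682, 0, -70.136, -16.507], TCP at [0.21, -0.642, 0.227] pointing down, gripper open.
Joint ranges: [-176.03, 176.03], [-82.01, 121.73], [-58.28, 71.71], [-173.87, 95.51], [-174.79, -0.11], [-173.66, 173.66]. Speed limits (degrees/s): [136.94, 136.94, 172.46, 180, 180, 180].

## Interface

Orientations are given as [roll, pitch, yaw] about the fixed x, y, z axes, in that order (R = Rz(yaw) Ry(pitch) Rx(roll)).
In Python, from plant import ctrl gives the robot as it stands.
- The arm moves only by the tool drive_tool, never from a script. Its argument "plan" is a list of rows, each a list of 3 entries, a list of its own where there are three numbers: the shift along the tool's x, y, z in m, then the turn, a rotation vector about the tool's x, y, z in degrees, then the opening, from 0 (shut) to 1 (fully open). In form: [[[dx, dy, dz], [wx, wy, wz], grip], ...]. A call has 1 to 20 rows; each row is the pose to reach, as a shift and turn from the pose measured when the call began, along the tool's axes at that moment; what a row does not reach only later rows make up. A row lasts 1/12 s, in which the tool goes at most 41.7 mm and 7.16 degrees, less where a joint would pass 70% of its speed; a pose out of reach is approached as far as the arm can. A call with a gripper value outside its range is refused whole. The fingers move at their own pace and stop on an object; the grip force is fixed at half the most. Time passes only in rows, so rows that repeat a pose let the fingers close. It gives the time, the measured TCP pose, the force and the opening at its end, in the units of the state.
- ctrl.get_obs(): the state, without advancing time (a new reading comes with each control period).
- ctrl.snapshot(name): name is "scene" or "top" or "wrist"; returns the picture (384x512x3 uint8, blue, green, red); there is no depth.
- ctrl.get_calibration(name): a dict with "fx", "fy", "cx", "cy" (pixels), "dist_coeffs" ([k1, k2, p1, p2, k3] as OpenCV has them; the pictures are not rectified), "R" (3x3) and "t" (3): a world point X has camera coordinates R X + t. Camera axes: x right, y down, z forward; pixel columns grow to the right and rows downward; lengths in m; the calibration is good to about 2 mm. A picture is of the moment at which its call begins: read the wrist's pose just before it. get_calibration takes no time and is no camera call; for the wrist camera it gives the pose at the moment of the call.
- ctrl.close_job(): hands the job in, once; it reports no verdict.
Trained networks look in the newest picture that a camera, given by its name, has taken for a name from the list of things; names that differ only in an ending like _2 or _b are one class to them, and where a whole thing is asked for, a point or a joint stands for the part that bears it (a point fixed in the world has none). Each returns a list of dicts, best first, with "confidence" (0 to 1); they miss things now and then, are a little off and sometimes report something else, mostly with a low value. They report only what shows in the picture. A call takes as long as a camera call. They do not tell look-alikes from the thing itself.
- ctrl.cut_out(camera, name): "pixels" (384x512 bool, what is visible of it) and "pixel" ([column, row] in pixels, amid what is visible of it).
- ctrl.landmark_of(camera, name): "pixel" ([column, row] in pixels: a listed point, or the origin of a listed thing).
The state is a dict: "clock": time; "joint_pos": joint angles; "qvel": joint speeds; "tau": joint torques, N m; "tool_pos": TCP position; "orientation": TCP orientation; "force": force on the tool from outside, world axes, zero at the start; "moment": the same for the moment, N m; "opening": finger opening in m.
Only numpy, scipy, OpenCV 4.12 (cv2) and the standard library are available. Lean on these libraries where they do the work, as an engineer would, in place of code of your own. Each camera call takes 0.05 s, during which the arm holds its last target. There are 200 camera calls.

## Working session

There is one attempt and no reset: what is moved stays moved. The work goes in short steps, Python scripts to look and compute and a tool call to move; the robot and the scene stay as the last step left them, time stands still between calls to the robot, and variables do not carry over. Pictures are saved under pics/ and viewed, about 8 in all and at most 12, crops included, and the job is handed in when it is done.

Besides the shell and the picture viewer there is one more tool, called after ">>>" by a JSON object that holds its "op" and its "data", one argument or row to a line. drive_tool: Moves the arm, as the interface text tells. Its arguments: {"type":"object","properties":{"plan":{"type":"array","items":{"type":"array"}}},"required":["plan"]}

```bash
mkdir -p pics; ls; python3 - <<'E'
from plant import ctrl
import cv2,numpy as np
o=ctrl.get_obs();print(o)
for n in("scene","top"):
    im=ctrl.snapshot(n);cv2.imwrite(f"pics/{n}0.png",im)
    c=ctrl.get_calibration(n);print(n,c)
    for k in("axis_top","exit_mark","spoke_a","gate_pivot","gate_tip","ball_green_center","ball_red1_center","screw_jar","water_bottle","carousel_base"):
        print(k,[(np.round(d["pixel"]).tolist(),round(d["confidence"],2)) for d in ctrl.landmark_of(n,k)][:5])
a=np.hstack([cv2.imread("pics/scene0.png"),cv2.imread("pics/top0.png")])
E
```

```text
pics
{'clock': 0.0, 'joint_pos': array([-5.53991687e+01,  2.05917078e+01,  6.32618442e-01, -2.31822738e-02,
       -7.01353921e+01, -1.65061517e+01]), 'qvel': array([ 0.07740116, -0.00117194, -0.09187778,  0.0177844 , -0.05065586,
       -0.0794925 ]), 'tau': array([ 4.38422103e-04, -5.82718134e+01,  2.93053901e+01,  6.99716672e+00,
        6.68471883e-03, -1.82245576e-04]), 'tool_pos': array([ 0.20946971, -0.64114271,  0.2256012 ]), 'orientation': array([ 93.51952486,  89.903037  , 111.6063092 ]), 'force': array([ 0.72356436, -0.88885822,  0.25444316]), 'moment': array([-0.00020621, -0.00393944, -0.02800817]), 'opening': 0.08813262558870612}
scene {'fx': 357.96037136859417, 'fy': 357.96037136859417, 'cx': 261.2470183583924, 'cy': 184.3861699793931, 'dist_coeffs': array([-0.05818935,  0.        ,  0.        ,  0.        ,  0.        ]), 'R': array([[-0.46368276,  0.88578658,  0.01950486],
       [ 0.57725311,  0.31872904, -0.75179163],
       [-0.6721437 , -0.33733357, -0.65911221]]), 't': array([ 0.27312176, -0.25967403,  1.50552257])}
axis_top [([212.0, 142.0], 0.47)]
exit_mark [([
[... 764 characters left out ...]
2, -0.15920123],
       [ 0.15929225,  0.00225989, -0.98722889]]), 't': array([0.01869229, 0.59276804, 1.06992625])}
axis_top [([357.0, 189.0], 0.47)]
exit_mark [([243.0, 215.0], 0.75), ([353.0, 189.0], 0.15)]
spoke_a [([304.0, 240.0], 0.71), ([254.0, 188.0], 0.64), ([325.0, 169.0], 0.55)]
gate_pivot [([231.0, 192.0], 0.48)]
gate_tip [([243.0, 242.0], 0.75)]
ball_green_center [([274.0, 220.0], 0.88), ([196.0, 173.0], 0.21)]
ball_red1_center [([322.0, 200.0], 0.8), ([398.0, 265.0], 0.76), ([407.0, 182.0], 0.69), ([276.0, 221.0], 0.49)]
screw_jar [([342.0, 226.0], 0.66)]
water_bottle [([392.0, 224.0], 0.62), ([319.0, 208.0], 0.55)]
carousel_base [([286.0, 175.0], 0.68), ([242.0, 245.0], 0.34)]
```

View pics/scene0.png

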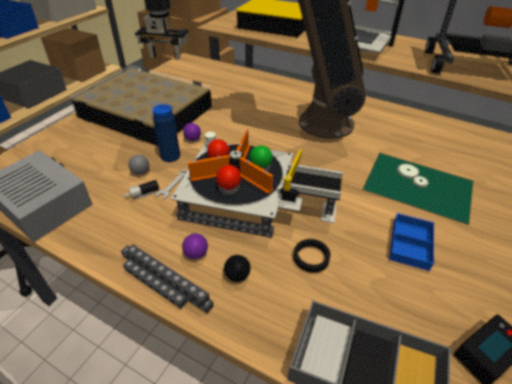

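View pics/top0.png

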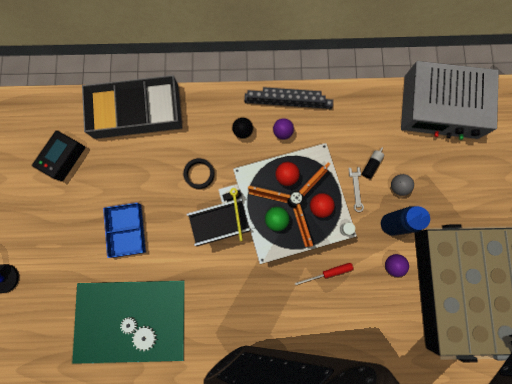

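The top view shows the carousel axis at about (295,199). The green ball is at (277,219), with reds at (288,174) and (322,206). The trough runs left to about (217,222), and the yellow gate goes from (233,190) to (240,241). Look-alikes are the black ball (243,128), purple balls (284,129) and (397,265), and the grey ball (402,185); all are off the carousel. The green ball in the cup is the only green one.

```bash
cat > h.py <<'E'
from plant import ctrl
import cv2,numpy as np
def w(c,p,z):
    K=np.array([[c["fx"],0,c["cx"]],[0,c["fy"],c["cy"]],[0,0,1]])
    u=cv2.undistortPoints(np.array([[p]],float),K,c["dist_coeffs"])[0,0]
    R,t=c["R"],c["t"];o=-R.T@t;d=R.T@np.array([u[0],u[1],1.])
    return (o+d*(z-o[2])/d[2])[:2]
def px(c,X):
    K=np.array([[c["fx"],0,c["cx"]],[0,c["fy"],c["cy"]],[0,0,1]])
    return cv2.projectPoints(np.array([X],float),cv2.Rodrigues(c["R"])[0],c["t"],K,c["dist_coeffs"])[0][0,0]
def blob(im,kind,box):
    h=cv2.cvtColor(im,cv2.COLOR_BGR2HSV);H,S,V=cv2.split(h)
    m={"green":(H>50)&(H<75)&(S>150)&(V>50),"red":((H<4)|(H>174))&(S>170)&(V>60),
       "orange":(H>5)&(H<14)&(S>180)&(V>80),"yellow":(H>22)&(H<32)&(S>150)&(V>100)}[kind].astype(np.uint8)
    b=np.zeros_like(m);b[box[1]:box[3],box[0]:box[2]]=1
    n,l,s,c=cv2.connectedComponentsWithStats(m*b)
    return [(s[i,4],c[i],(l==i)) for i in range(1,n) if s[i,4]>25]
E
python3 - <<'E'
from h import *
c=ctrl.get_calibration("top");im=cv2.imread("pics/top0.png");box=(180,130,370,275)
pts=[]
for k in("green","red"):
    for s,p,m in blob(im,k,box):
        print(k,s,p.round(1),w(c,p,.146).round(4))
        if s>200: pts.append(w(c,p,.146))
P=np.array(pts);A=P.mean(0);print("axis",A,[np.round((np.hypot(*(p-A)),np.degrees(np.arctan2(*(p-A)[::-1]))),3) for p in P])
for k in("orange","yellow"):
    for s,p,m in blob(im,k,box): print(k,s,p.round(1),w(c,p,.16).round(4))
print("axis px",px(c,[*A,.178]))
crop=im[130:275,180:370];cv2.imwrite("pics/crop1.png",cv2.resize(crop,None,fx=4.2,fy=4.1,interpolation=cv2.INTER_CUBIC))
E
```

```text
green 447 [276.7 218.4] [ 0.5146 -0.0435]
red 444 [287.  173.3] [ 0.6457 -0.0775]
red 465 [321.7 204.9] [ 0.5505 -0.1738]
red 198 [338.9 269.5] [ 0.3682 -0.2122]
axis [ 0.57025158 -0.09827116] [array([7.80000e-02, 1.35471e+02]), array([ 0.078, 15.369]), array([ 7.80000e-02, -1.04683e+02])]
orange 210 [313.4 180.1] [ 0.6209 -0.1512]
orange 99 [268.6 196.5] [ 0.5763 -0.0219]
orange 272 [303.1 228.5] [ 0.4834 -0.116 ]
yellow 170 [236.6 212.6] [0.5323 0.0698]
axis px [296.20453059 196.94885028]
```

View pics/crop1.png

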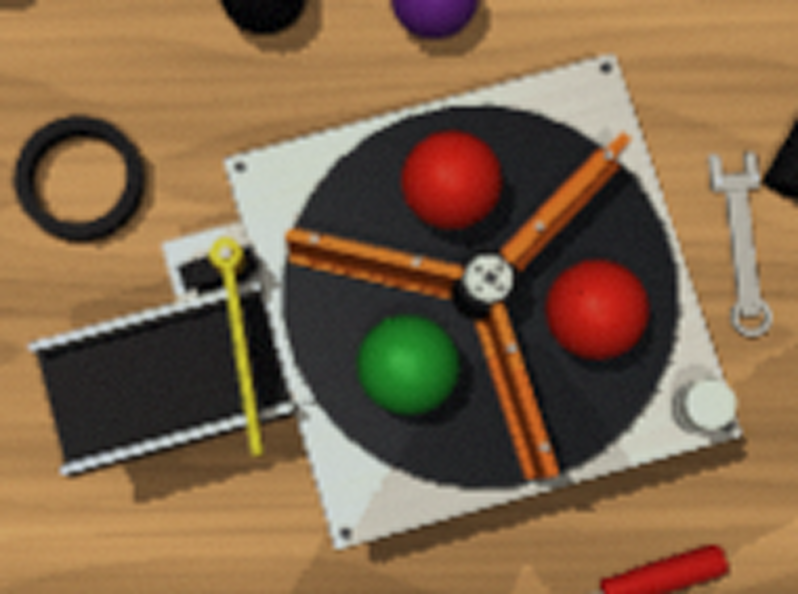

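```bash
python3 - <<'E'
from h import *
c=ctrl.get_calibration("top");A=np.array([.57025,-.09827])
f=lambda u,v,z:w(c,(180+(u+.5)/4.2-.5,130+(v+.5)/4.1-.5),z)
ang=lambda d:np.degrees(np.arctan2(d[1],d[0]))
Q=[f(u,v,.096) for u,v in((230,157),(612,55),(742,437),(337,549))]
print("deck c",np.mean(Q,0),"sides",[ (round(float(np.hypot(*(Q[i]-Q[i-1]))),4),round(float(ang(Q[i]-Q[i-1])%90),2)) for i in range(4)])
a,b=f(32,346,.13),f(65,472,.13);m=(a+b)/2;print("trough end",a,b,m-A,np.hypot(*(m-A)),ang(m-A),"w",np.hypot(*(a-b)),ang(a-b))
a2,b2=f(262,292,.13),f(292,410,.13);print("rails dir",ang(a-a2),ang(b-b2),np.hypot(*(a-a2)))
p=f(225,250,.172);t=f(257,452,.17);print("gate",p,t,"piv ang/r",ang(p-A),np.hypot(*(p-A)),"bar",ang(t-p),np.hypot(*(t-p)))
y=np.radians(104.5)
for deg in(104,105,106):
    y=np.radians(deg);ex=np.array([np.sin(y),-np.cos(y)]);ey=np.array([np.cos(y),np.sin(y)])
    print(deg,"piv in base",[(p-A)@ex,(p-A)@ey],"jar",[(f(705,403,.141)-A)@ex,(f(705,403,.141)-A)@ey])
E
```

```text
deck c [ 0.56937043 -0.09920432] sides [(0.2986, 13.89), (0.2917, 14.38), (0.2989, 14.87), (0.2968, 14.33)]
trough end [0.53494896 0.21529258] [0.44582898 0.19180244] [-0.07986103  0.30181751] 0.3122044086912077 104.82083108522637 w 0.09216375230563544 14.766113057286468
rails dir 102.3819682741303 104.32276986123387 0.1635707807072157
gate [0.59339407 0.07775823] [0.45512552 0.05829397] piv ang/r 82.50975523543124 0.17754319501529037 bar -171.9870442957775 0.13963182922015022
104 piv in base [np.float64(0.06504167253362506), np.float64(0.16520038417106092)] jar [np.float64(-0.11960483501426208), np.float64(-0.1209655098884575)]
105 piv in base [np.float64(0.06791491062001051), np.float64(0.16404008964796812)] jar [np.float64(-0.12169775786203699), np.float64(-0.11885969406285875)]
106 piv in base [np.float64(0.07076746116671455), np.float64(0.1628298269244765)] jar [np.float64(-0.12375361039385442), np.float64(-0.11671767242302876)]
```

```bash
cat >> h.py <<'E'
from scipy.spatial.transform import Rotation as Ro
A=np.array([.57025,-.09827]);EX=104.5
def pol(r,deg): return A+r*np.array([np.cos(np.radians(deg)),np.sin(np.radians(deg))])
def rel(targets,ref=None):
    o=ctrl.get_obs();R0=Ro.from_euler("xyz",o["orientation"],degrees=True);p=np.array(o["tool_pos"])
    a0=np.degrees(np.arctan2(*R0.as_matrix()[[1,0],1]))
    print("clk",round(o["clock"],2),"pos",p.round(4),"jaw",round(a0,1),"F",np.round(o["force"],1),"op",round(o["opening"],3))
    for x,y,z,a in targets:
        a=a0+((a-a0+90)%180-90)
        s,c_=np.sin(np.radians(a)),np.cos(np.radians(a))
        T=Ro.from_matrix(np.array([[0,0,-1],[c_,s,0],[s,-c_,0]]).T)
        print((R0.inv().apply(np.array([x,y,z])-p)).round(4).tolist(),(R0.inv()*T).as_rotvec(degrees=True).round(2).tolist())
E
cat > pl.py <<'E'
E
python3 - <<'E'
from h import *
c=ctrl.get_calibration("top")
g=lambda s,off,r=.122,z=.142:(*(pol(r,s)+off*np.array([-np.sin(np.radians(s)),np.cos(np.radians(s))])),z,s)
print(g(195.5,.05))
x=g(195.5,.05)
rel([(.21,-.641,.27,111),(*x[:2],.27,x[3]),x])
E
```

```text
(np.float64(0.46604900351246087), np.float64(-0.1790546045419785), 0.142, 195.5)
clk 1.1 pos [ 0.2096 -0.6416  0.2266] jaw 108.1 F [-0.5  0.4 -0.4] op 0.088
[-0.0434, 0.0005, 0.0005] [-2.91, 0.0, 0.0]
[-0.0434, 0.36, 0.3874] [-87.41, -0.0, 0.0]
[0.0846, 0.36, 0.3874] [-87.41, -0.0, 0.0]
```

>>> {"op": "drive_tool", "data": {
  "plan": [
    [[-0.043,0,0],[0,0,0],0],
    [[-0.043,0.03,0.03],[-7,0,0],0],
    [[-0.043,0.36,0.387],[-87.4,0,0],0],
    [[-0.043,0.36,0.387],[-87.4,0,0],0],
    [[-0.043,0.36,0.387],[-87.4,0,0],0],
    [[-0.043,0.36,0.387],[-87.4,0,0],0],
    [[-0.043,0.36,0.387],[-87.4,0,0],0],
    [[-0.043,0.36,0.387],[-87.4,0,0],0],
    [[-0.043,0.36,0.387],[-87.4,0,0],0],
    [[-0.043,0.36,0.387],[-87.4,0,0],0],
    [[-0.043,0.36,0.387],[-87.4,0,0],0],
    [[-0.043,0.36,0.387],[-87.4,0,0],0],
    [[-0.043,0.36,0.387],[-87.4,0,0],0],
    [[-0.043,0.36,0.387],[-87.4,0,0],0],
    [[-0.043,0.36,0.387],[-87.4,0,0],0],
    [[-0.043,0.36,0.387],[-87.4,0,0],0],
    [[-0.043,0.36,0.387],[-87.4,0,0],0],
    [[-0.043,0.36,0.387],[-87.4,0,0],0],
    [[-0.043,0.36,0.387],[-87.4,0,0],0],
    [[-0.043,0.36,0.387],[-87.4,0,0],0]
  ]
}}

```text
clock: 2.77
tool_pos: [0.4652, -0.1801, 0.2696]
orientation: [-143.0, 90.0, -37.6]
force: [-0.9, 0.8, 0.1]
opening: 0.0005
```

```bash
python3 - <<'E'
from h import *
g=lambda s,off,r=.122,z=.142:(*(pol(r,s)+off*np.array([-np.sin(np.radians(s)),np.cos(np.radians(s))])),z,s)
x=g(195.5,.05)
rel([x])
ctrl.snapshot("wrist");im=ctrl.snapshot("wrist");cv2.imwrite("pics/w1.png",im)
c=ctrl.get_calibration("wrist")
for s,p,m in blob(im,"orange",(0,0,512,384)):print("orange",s,p.round(1),w(c,p,.168))
for q in (pol(.14,195.5),pol(.06,195.5)): print(px(c,[*q,.168]))
print("tcp px",px(c,[*x[:3]]))
E
```

```text
clk 2.77 pos [ 0.4652 -0.1801  0.2696] jaw -164.6 F [-0.9  0.8  0.1] op 0.001
[0.1276, -0.0011, 0.0008] [-0.11, -0.0, 0.0]
orange 602 [126.9 175.6] [ 0.58744658 -0.16235776]
orange 366 [202.4 213. ] [ 0.51123489 -0.1446004 ]
orange 104 [214.2 230.6] [ 0.49628245 -0.12942624]
[275.61437104 239.97988328]
[195.04419551 239.95155224]
tcp px [257.40109175 184.10231161]
```

View pics/w1.png

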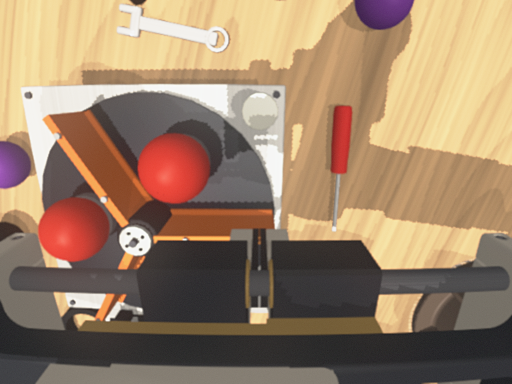

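The wrist view matches the model: the spoke's top edge is at row 238–240, cols 150–275. The jar at (260,108) and red ball at (173,168) are clear of the fingers. Descending.

>>> {"op": "drive_tool", "data": {
  "plan": [
    [[0.04,0,0],[0,0,0],0],
    [[0.08,0,0],[0,0,0],0],
    [[0.115,0,0],[0,0,0],0],
    [[0.1275,-0.001,0.001],[0,0,0],0],
    [[0.1275,-0.001,0.001],[0,0,0],0],
    [[0.1275,-0.001,0.001],[0,0,0],0]
  ]
}}

```text
clock: 3.37
tool_pos: [0.466, -0.1791, 0.1421]
orientation: [96.2, 89.9, -158.4]
force: [0.0, 0.8, 0.9]
opening: 0.0008
```

```bash
python3 - <<'E'
from h import *
g=lambda s,off,r=.122,z=.142:(*(pol(r,s)+off*np.array([-np.sin(np.radians(s)),np.cos(np.radians(s))])),z,s)
rel([g(195.5,.02)]+[g(s,.0135) for s in np.arange(194,166,-2)]+[g(168,.0135)])
E
```

```text
clk 3.37 pos [ 0.466  -0.1791  0.1421] jaw -164.6 F [0.  0.8 0.9] op 0.001
[0.0001, -0.0, 0.03] [-0.1, -0.01, -0.07]
[0.0001, 0.0003, 0.0397] [1.4, -0.01, -0.07]
[0.0001, 0.0006, 0.044] [3.4, -0.01, -0.07]
[0.0001, 0.0008, 0.0482] [5.4, -0.01, -0.07]
[0.0001, 0.0008, 0.0525] [7.4, -0.01, -0.07]
[0.0001, 0.0006, 0.0568] [9.4, -0.01, -0.07]
[0.0001, 0.0003, 0.0611] [11.4, -0.01, -0.07]
[0.0001, -0.0002, 0.0653] [13.4, -0.02, -0.07]
[0.0001, -0.0008, 0.0696] [15.4, -0.02, -0.07]
[0.0001, -0.0015, 0.0738] [17.4, -0.02, -0.07]
[0.0001, -0.0024, 0.078] [19.4, -0.02, -0.07]
[0.0001, -0.0035, 0.0822] [21.4, -0.02, -0.07]
[0.0001, -0.0046, 0.0863] [23.4, -0.02, -0.07]
[0.0001, -0.006, 0.0903] [25.4, -0.02, -0.07]
[0.0001, -0.0074, 0.0944] [27.4, -0.02, -0.07]
[0.0001, -0.0074, 0.0944] [27.4, -0.02, -0.07]
```

>>> {"op": "drive_tool", "data": {
  "plan": [
    [[0,0,0.015],[0,0,0],0],
    [[0,0,0.03],[0,0,0],0],
    [[0,0.0003,0.0355],[0,0,0],0],
    [[0,0.0003,0.0397],[1.4,0,0],0],
    [[0,0.0006,0.044],[3.4,0,0],0],
    [[0,0.0008,0.0482],[5.4,0,0],0],
    [[0,0.0008,0.0525],[7.4,0,0],0],
    [[0,0.0006,0.0568],[9.4,0,0],0],
    [[0,0.0003,0.0611],[11.4,0,0],0],
    [[0,-0.0002,0.0653],[13.4,0,0],0],
    [[0,-0.0008,0.0696],[15.4,0,0],0],
    [[0,-0.0015,0.0738],[17.4,0,0],0],
    [[0,-0.0024,0.078],[19.4,0,0],0],
    [[0,-0.0035,0.0822],[21.4,0,0],0],
    [[0,-0.0046,0.0863],[23.4,0,0],0],
    [[0,-0.006,0.0903],[25.4,0,0],0],
    [[0,-0.0074,0.0944],[27.4,0,0],0],
    [[0,-0.0074,0.0944],[27.4,0,0],0]
  ]
}}

```text
clock: 4.87
tool_pos: [0.4492, -0.0858, 0.1438]
orientation: [-82.1, 89.9, -4.2]
force: [-0.1, -0.1, 1.2]
opening: 0.0003
```

```bash
cat >> h.py <<'E'
def balls(name):
    im=ctrl.snapshot("top");cv2.imwrite(f"pics/{name}.png",im);c=ctrl.get_calibration("top")
    for k in("green","red","orange","yellow"):
        for s,p,m in blob(im,k,(220,150,370,262)):
            q=w(c,p,.146 if k in("green","red") else .16)-A
            print(k,s,p.round(1),"r",np.hypot(*q).round(4),"ang",np.degrees(np.arctan2(q[1],q[0])).round(2))
E
python3 - <<'E'
from h import *
balls("t2")
g=lambda s,off,r=.122,z=.142:(*(pol(r,s)+off*np.array([-np.sin(np.radians(s)),np.cos(np.radians(s))])),z,s)
rel([g(s,.0135) for s in (168,167,166,165,164,163)])
E
```

```text
green 431 [269.3 207. ] r 0.0782 ang 106.68
red 448 [300.2 172.7] r 0.0784 ang -13.11
orange 225 [276.2 184.8] r 0.0667 ang 53.74
orange 238 [321.1 191.8] r 0.075 ang -77.69
yellow 126 [235.4 205.9] r 0.172 ang 96.25
clk 4.92 pos [ 0.4491 -0.0859  0.1435] jaw 168.1 F [-0.3 -0.2  0.3] op 0.0
[0.0015, 0.0009, -0.0004] [0.08, 0.02, 0.09]
[0.0015, 0.0011, 0.0017] [1.08, 0.02, 0.09]
[0.0015, 0.0013, 0.0039] [2.08, 0.02, 0.09]
[0.0015, 0.0015, 0.006] [3.08, 0.02, 0.09]
[0.0015, 0.0016, 0.0081] [4.08, 0.02, 0.09]
[0.0015, 0.0016, 0.0103] [5.08, 0.02, 0.09]
```

>>> {"op": "drive_tool", "data": {
  "plan": [
    [[0.001,0.001,0.002],[1,0,0],0],
    [[0.001,0.001,0.0042],[2,0,0],0],
    [[0.001,0.001,0.0048],[2.3,0,0],0],
    [[0.001,0.001,0.0048],[2.3,0,0],0],
    [[0.001,0.001,0.0048],[2.3,0,0],0]
  ]
}}

```text
clock: 5.33
tool_pos: [0.4492, -0.081, 0.1426]
orientation: [-74.9, 89.9, 0.9]
force: [-0.2, -0.3, -0.1]
opening: 0.0008
```

```bash
python3 - <<'E'
from h import *
balls("t3")
rel([])
E
```

```text
green 434 [269.  206.1] r 0.0783 ang 104.62
red 448 [301.3 173. ] r 0.0781 ang -15.39
orange 229 [276.9 184.2] r 0.066 ang 51.52
orange 224 [320.8 193.2] r 0.0731 ang -80.6
yellow 123 [235.4 205.7] r 0.172 ang 96.09
clk 5.38 pos [ 0.4491 -0.081   0.1424] jaw 165.8 F [ 0.5 -1.  -0.3] op 0.0
```

>>> {"op": "drive_tool", "data": {
  "plan": [
    [[0,0,-0.02],[0,0,0],0],
    [[-0.02,0,-0.025],[0,0,0],0],
    [[-0.06,0,-0.025],[0,0,0],0],
    [[-0.1,0,-0.025],[0,0,0],0],
    [[-0.128,0,-0.025],[0,0,0],0],
    [[-0.128,0,-0.025],[0,0,0],0]
  ]
}}

```text
clock: 5.88
tool_pos: [0.4457, -0.1055, 0.2767]
orientation: [-76.0, 89.4, -0.1]
force: [1.2, 0.9, 0.3]
opening: 0.0007
```

```bash
cat >> h.py <<'E'
def gt(th,off,L=.115,z=.148,jaw=None):
    e=np.radians(EX);ex=np.array([np.sin(e),-np.cos(e)]);ey=np.array([np.cos(e),np.sin(e)]);t=np.radians(th)
    b=np.array([.066,.165])+L*np.array([-np.cos(t),np.sin(t)])-off*np.array([np.sin(t),np.cos(t)])
    return (*(A+b[0]*ex+b[1]*ey),z,EX+90-th)
E
python3 - <<'E'
from h import *
balls("t4");print(ctrl.get_obs()["joint_pos"].round(1))
rel([gt(6.5,.032,z=.27)])
c=ctrl.get_calibration("top");im=cv2.imread("pics/t4.png")
cv2.imwrite("pics/crop4.png",cv2.resize(im[140:265,180:360],None,fx=4.4,fy=4.4,interpolation=cv2.INTER_CUBIC))
E
```

```text
green 410 [269.  205.6] r 0.0778 ang 103.47
red 444 [301.2 173. ] r 0.0781 ang -15.18
orange 294 [275.6 182.9] r 0.0713 ang 50.98
orange 142 [327.2 191.3] r 0.0923 ang -79.29
orange 38 [292.4 207.6] r 0.0291 ang 159.76
yellow 103 [234.9 202.1] r 0.1727 ang 92.61
[ 11.6  -2.7 -21.3   0.  -70.9 -25.8]
clk 5.93 pos [ 0.4444 -0.1051  0.2736] jaw 165.8 F [ 0.3  0.2 -1.8] op 0.001
[0.0041, -0.0046, 0.1408] [-22.18, 0.07, 0.44]
```

View pics/crop4.png

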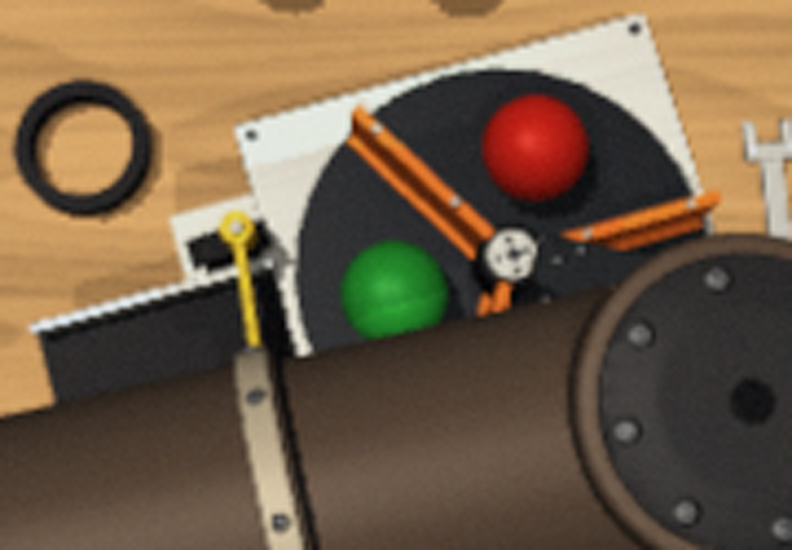

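Green is slightly occluded by the arm here; the clear red ball gives green at 104.8° against an exit direction of about 104.5°. Next is the hover beside the gate, with a close check of the alignment.

>>> {"op": "drive_tool", "data": {
  "plan": [
    [[0.004,-0.001,0.035],[-6,0,0],0],
    [[0.004,-0.002,0.07],[-12,0,0],0],
    [[0.004,-0.004,0.105],[-18,0,0],0],
    [[0.004,-0.0046,0.1408],[-22.2,0,0.4],0],
    [[0.004,-0.0046,0.1408],[-22.2,0,0.4],0],
    [[0.004,-0.0046,0.1408],[-22.2,0,0.4],0]
  ]
}}

```text
clock: 6.43
tool_pos: [0.4833, 0.0318, 0.2687]
orientation: [58.9, 89.9, 157.1]
force: [-0.3, -0.5, -0.4]
opening: 0.0005
```

```bash
python3 - <<'E'
from h import *
im=ctrl.snapshot("wrist");c=ctrl.get_calibration("wrist")
for k in("green","red","yellow"):
    for s,p,m in blob(im,k,(0,0,512,384)):
        if s<150: continue
        z=.146 if k!="yellow" else .168;q=w(c,p,z)
        print(k,s,p.round(1),q.round(4),"r",np.hypot(*(q-A)).round(4),"ang",np.degrees(np.arctan2(*(q-A)[::-1])).round(2))
e=np.radians(EX);ex=np.array([np.sin(e),-np.cos(e)]);ey=np.array([np.cos(e),np.sin(e)])
W=lambda x,y:A+x*ex+y*ey
for p,z in(([-.045,.152],.13),([-.045,.315],.13),([.045,.152],.13),([.045,.315],.13),([.066,.165],.17),([0,.165],.108),([0,0],.178)):
    q=px(c,[*W(*p),z]);print(p,q.round(0))
    cv2.drawMarker(im,tuple(int(v) for v in np.clip(q,-999,999).round()),(255,0,255),cv2.MARKER_CROSS,9,1)
cv2.imwrite("pics/w5.png",cv2.resize(im,(800,600)))
rel([gt(6.5,.032),gt(6.5,.02)])
E
```

```text
red 2369 [100.1  15.5] [ 0.6429 -0.1044] r 0.0729 ang -4.8
red 668 [252.6   6. ] [ 0.5102 -0.1276] r 0.0668 ang -154.0
yellow 236 [221.9 219. ] [0.5137 0.0632] r 0.1711 ang 109.29
[-0.045, 0.152] [252. 186.]
[-0.045, 0.315] [268. 310.]
[0.045, 0.152] [169. 195.]
[0.045, 0.315] [197. 316.]
[0.066, 0.165] [139. 223.]
[0, 0.165] [215. 195.]
[0, 0] [170.  24.]
clk 6.48 pos [0.483  0.0308 0.2689] jaw -171.9 F [-0.8 -0.3  0.6] op 0.0
[0.1209, -0.0005, -0.0007] [0.08, 0.05, -0.07]
[0.1209, -0.0005, 0.0113] [0.08, 0.05, -0.07]
```

View pics/w5.png

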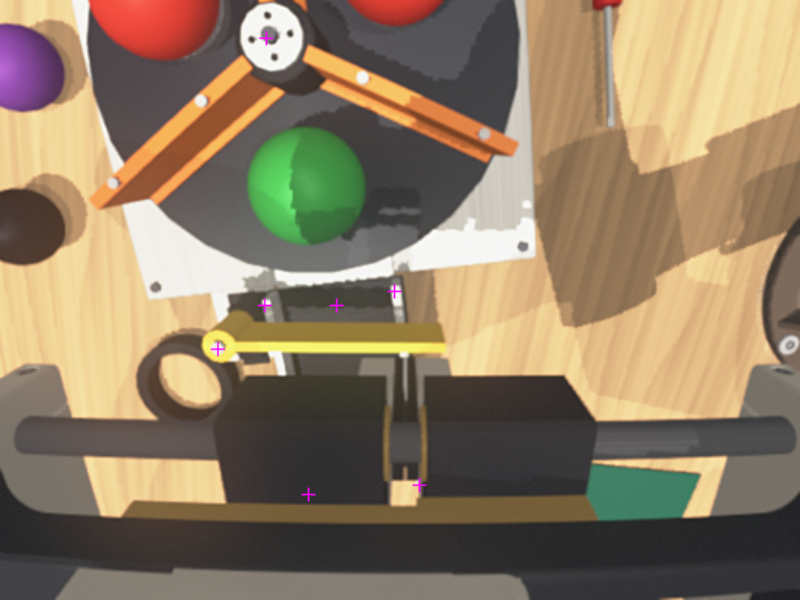

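```bash
python3 - <<'E'
from h import *
c=ctrl.get_calibration("wrist");f=lambda u,v,z:w(c,(u/1.5625,v/1.5625),z)
ang=lambda d:np.degrees(np.arctan2(d[1],d[0]))
h=f(272,36,.178);b=f(306,185.5,.146);m=(f(265,303,.13)+f(396,290,.13))/2
print("hub",h,"ball",b,"r",np.hypot(*(b-h)),ang(b-h),"mouth",m,ang(m-h),ang(m-A),ang(b-A))
for X in(gt(6.5,.032),gt(6.5,.0)): print(px(c,X[:3])*1.5625)
E
```

```text
hub [ 0.56715172 -0.09931853] ball [ 0.55029798 -0.02539643] r 0.07581903696937255 102.84351891062457 mouth [0.53140777 0.048133  ] 103.62630732718318 104.85884034011252 105.31175422737338
[402.93492041 288.8314298 ]
[402.92821378 335.25702673]
```

The ball lies within about 0.8° of the exit line in this view, with rails and pivot on their markers. Bar and fingertips are as planned, so I'm descending on the carousel side of the bar.

>>> {"op": "drive_tool", "data": {
  "plan": [
    [[0.04,0,0],[0,0,0],0],
    [[0.08,0,0],[0,0,0],0],
    [[0.11,0,0],[0,0,0],0],
    [[0.121,0,0],[0,0,0],0],
    [[0.121,0,0],[0,0,0],0],
    [[0.121,0,0],[0,0,0],0]
  ]
}}

```text
clock: 6.98
tool_pos: [0.4825, 0.0299, 0.1477]
orientation: [89.5, 89.8, -172.5]
force: [0.4, 0.9, 0.8]
opening: 0.0007
```

```bash
python3 - <<'E'
from h import *
rel([gt(6.5,.02)]+[gt(t,.0125) for t in range(8,76,4)])
E
```

```text
clk 6.98 pos [0.4825 0.0299 0.1477] jaw -172.0 F [0.4 0.9 0.8] op 0.001
[-0.0003, -0.001, 0.0123] [0.01, 0.0, -0.15]
[-0.0003, -0.0007, 0.0228] [1.51, -0.0, -0.15]
[-0.0003, -0.0003, 0.0309] [5.51, -0.01, -0.15]
[-0.0003, -0.0005, 0.0389] [9.51, -0.01, -0.15]
[-0.0003, -0.0012, 0.047] [13.51, -0.02, -0.15]
[-0.0003, -0.0026, 0.055] [17.51, -0.02, -0.15]
[-0.0003, -0.0044, 0.0628] [21.51, -0.03, -0.15]
[-0.0003, -0.0068, 0.0705] [25.51, -0.03, -0.15]
[-0.0003, -0.0097, 0.078] [29.51, -0.04, -0.15]
[-0.0003, -0.0132, 0.0853] [33.51, -0.04, -0.15]
[-0.0004, -0.0172, 0.0924] [37.51, -0.05, -0.15]
[-0.0004, -0.0216, 0.0991] [41.51, -0.05, -0.14]
[-0.0004, -0.0265, 0.1056] [45.51, -0.06, -0.14]
[-0.0004, -0.0318, 0.1116] [49.51, -0.06, -0.14]
[-0.0004, -0.0375, 0.1173] [53.51, -0.07, -0.14]
[-0.0004, -0.0437, 0.1226] [57.51, -0.07, -0.14]
[-0.0004, -0.0501, 0.1274] [61.51, -0.08, -0.14]
[-0.0005, -0.0569, 0.1317] [65.51, -0.08, -0.13]
```

>>> {"op": "drive_tool", "data": {
  "plan": [
    [[0,-0.001,0.012],[0,0,0],0],
    [[0,-0.001,0.018],[0,0,0],0],
    [[0,-0.0007,0.0228],[1.5,0,0],0],
    [[0,-0.0003,0.0309],[5.5,0,0],0],
    [[0,-0.0005,0.0389],[9.5,0,0],0],
    [[0,-0.0012,0.047],[13.5,0,0],0],
    [[0,-0.0026,0.055],[17.5,0,0],0],
    [[0,-0.0044,0.0628],[21.5,0,0],0],
    [[0,-0.0068,0.0705],[25.5,0,0],0],
    [[0,-0.0097,0.078],[29.5,0,0],0],
    [[0,-0.0132,0.0853],[33.5,0,0],0],
    [[0,-0.0172,0.0924],[37.5,0,0],0],
    [[0,-0.0216,0.0991],[41.5,0,0],0],
    [[0,-0.0265,0.1056],[45.5,0,0],0],
    [[0,-0.0318,0.1116],[49.5,0,0],0],
    [[0,-0.0375,0.1173],[53.5,0,0],0],
    [[0,-0.0437,0.1226],[57.5,0,0],0],
    [[0,-0.0501,0.1274],[61.5,0,0],0],
    [[0,-0.0569,0.1317],[65.5,0,0],0],
    [[0,-0.0569,0.1317],[65.5,0,0],0]
  ]
}}

```text
clock: 8.65
tool_pos: [0.5216, 0.1698, 0.1487]
orientation: [99.1, 89.9, 131.5]
force: [0.3, -0.2, 0.8]
opening: 0.0008
```

```bash
python3 - <<'E'
from h import *
rel([gt(t,.0125) for t in (72,76,79,81,82,83,84,85)])
im=ctrl.snapshot("top");cv2.imwrite("pics/t6.png",cv2.resize(im[130:270,170:370],None,fx=4,fy=4,interpolation=cv2.INTER_CUBIC))
E
```

```text
clk 8.65 pos [0.5216 0.1698 0.1487] jaw 122.4 F [ 0.3 -0.2  0.8] op 0.001
[0.0007, -0.0007, -0.0017] [-0.13, -0.01, -0.06]
[0.0007, -0.0001, 0.0064] [3.87, -0.01, -0.06]
[0.0007, 0.0, 0.0124] [6.87, -0.01, -0.06]
[0.0007, -0.0001, 0.0164] [8.87, -0.01, -0.06]
[0.0007, -0.0002, 0.0185] [9.87, -0.01, -0.06]
[0.0007, -0.0004, 0.0205] [10.87, -0.01, -0.06]
[0.0007, -0.0005, 0.0225] [11.87, -0.02, -0.06]
[0.0007, -0.0008, 0.0245] [12.87, -0.02, -0.06]
```

View pics/t6.png

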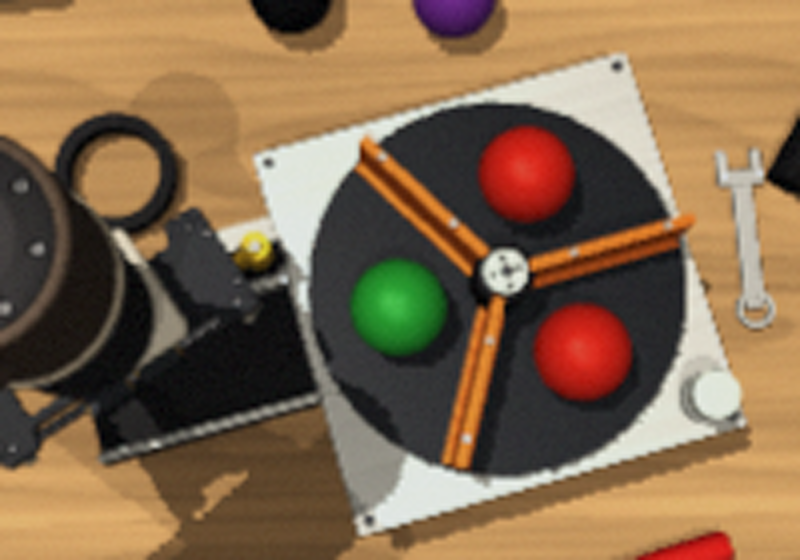

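The gate is swinging (pivot at (255,250) in the crop), with the carousel undisturbed and green in line. Finishing the push in small steps.

>>> {"op": "drive_tool", "data": {
  "plan": [
    [[0.0007,0,0.003],[2,0,0],0],
    [[0.0007,0,0.0064],[4,0,0],0],
    [[0.0007,0,0.0095],[5.5,0,0],0],
    [[0.0007,0,0.0124],[7,0,0],0],
    [[0.0007,0,0.0145],[8,0,0],0],
    [[0.0007,0,0.0165],[9,0,0],0],
    [[0.0007,0,0.0175],[9.5,0,0],0],
    [[0.0007,0,0.0175],[9.5,0,0],0]
  ]
}}

```text
clock: 9.37
tool_pos: [0.5359, 0.1788, 0.148]
orientation: [103.5, 89.9, 126.6]
force: [-0.0, 0.3, 1.0]
opening: 0.0
```

>>> {"op": "drive_tool", "data": {
  "plan": [
    [[0,0,0.001],[0.5,0,0],0],
    [[0,0,0.002],[1,0,0],0],
    [[0,0,0.003],[1,0,0],0],
    [[0,0,0.003],[1,0,0],0]
  ]
}}

```text
clock: 9.7
tool_pos: [0.538, 0.1797, 0.1478]
orientation: [150.5, 89.9, 172.6]
force: [-4.9, -0.2, 2.2]
opening: 0.0004
```

>>> {"op": "drive_tool", "data": {
  "plan": [
    [[0,0,0.001],[0,0,0],0],
    [[0,0,0.002],[0,0,0],0],
    [[0,0,0.002],[0,0,0],0]
  ]
}}

```text
clock: 9.95
tool_pos: [0.5382, 0.1796, 0.1475]
orientation: [170.7, 89.7, -167.2]
force: [-9.0, -1.4, 5.5]
opening: 0.0003
```

The stop is reached: force is rising with no motion. Backing off and lifting.

>>> {"op": "drive_tool", "data": {
  "plan": [
    [[0,0,-0.01],[0,0,0],0],
    [[0,0,-0.025],[0,0,0],0],
    [[-0.01,0,-0.03],[0,0,0],0],
    [[-0.05,0,-0.03],[0,0,0],0],
    [[-0.09,0,-0.03],[0,0,0],0],
    [[-0.13,0,-0.03],[0,0,0],0],
    [[-0.13,0,-0.03],[0,0,0],0]
  ]
}}

```text
clock: 10.53
tool_pos: [0.5149, 0.1697, 0.2877]
orientation: [7.8, 89.5, 30.0]
force: [1.1, 0.7, 0.9]
opening: 0.0002
```

```bash
python3 - <<'E'
from h import *
rel([(.33,.38,.28,111)])
E
```

```text
clk 10.53 pos [0.5149 0.1697 0.2877] jaw 112.2 F [1.1 0.7 0.9] op 0.0
[0.0072, 0.2646, -0.0919] [1.19, 0.53, -0.08]
```

>>> {"op": "drive_tool", "data": {
  "plan": [
    [[0,0.04,-0.014],[0,0,0],0],
    [[0,0.08,-0.028],[0,0,0],0],
    [[0,0.12,-0.042],[0,0,0],0],
    [[0,0.16,-0.056],[0,0,0],0],
    [[0,0.2,-0.07],[0,0,0],0],
    [[0,0.235,-0.082],[0,0,0],0],
    [[0,0.264,-0.092],[0,0,0],0],
    [[0,0.264,-0.092],[0,0,0],0],
    [[0,0.264,-0.092],[0,0,0],0]
  ]
}}

```text
clock: 11.28
tool_pos: [0.3292, 0.3808, 0.2881]
orientation: [11.6, 89.4, 34.0]
force: [-0.4, 0.2, 1.1]
opening: 0.0007
```

```bash
python3 - <<'E'
from h import *
rel([]);balls("t7")
im=cv2.imread("pics/t7.png");c=ctrl.get_calibration("top")
for s,p,m in blob(im,"yellow",(170,150,260,262)):
    v,u=np.nonzero(m);P=np.array([w(c,q,.168) for q in zip(u,v)]);d=np.linalg.svd(P-P.mean(0))[2][0]
    print("bar",s,"open deg",194.5-np.degrees(np.arctan2(d[1],d[0]))%180)
cv2.imwrite("pics/t7c.png",cv2.resize(im[130:270,170:370],None,fx=4,fy=4,interpolation=cv2.INTER_CUBIC))
E
```

```text
clk 11.28 pos [0.3292 0.3808 0.2881] jaw 112.4 F [-0.4  0.2  1.1] op 0.001
green 438 [269.1 206.2] r 0.0781 ang 104.9
red 444 [301.2 173. ] r 0.078 ang -15.28
red 470 [315.3 217.6] r 0.0784 ang -135.19
orange 160 [274.4 181.9] r 0.0757 ang 50.73
orange 211 [322.9 192.7] r 0.0794 ang -80.22
orange 107 [287.1 223.9] r 0.0776 ang 160.06
orange 38 [292.2 221.6] r 0.0679 ang 169.66
yellow 62 [229.6 193.3] r 0.188 ang 84.62
bar 170 open deg 83.8547782479756
```

View pics/t7c.png

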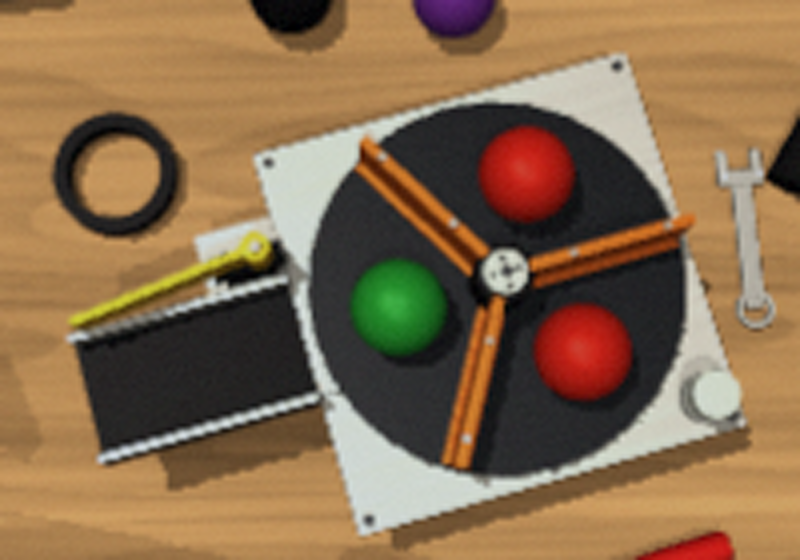

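The final view shows the green ball at (399,307), in line with the trough, the gate lying along the trough from (258,250) to (75,322), and the hand clear. Handing in.

```bash
python3 -c "
from plant import ctrl
print(ctrl.close_job())"
```

```text
the job is handed in; nothing more can be done
None
```

I pushed one orange spoke with shut fingertips, turning the carousel about 31° clockwise until the green ball lined up with the exit trough. Only then did I swing the yellow gate outwards to its stop. I handed in at about 11.3 s with the hand clear.

- **Alignment:** in the last top view the green ball's direction was 104.7–104.9°. The exit direction was estimated at 104.5°, give or take about 0.5°. An earlier close look from the wrist camera put the two within about 0.8°.
- **Gate:** it measured about 83.9° open (1.46 rad), against the stop at 1.45 rad. The push ended against that stop: force rose to about 11 N with no further motion.
- **Balls and bystanders:** all three balls measured 78 mm from the axis, so they are still in their cups. The jar, wrench and tape roll look unmoved in the last view. I did not check the bottle, tray, motor or screwdriver again at the end, but the planned path kept clear of them.
- **Checks that disagreed:** one top-view reading of 103.5° came while the arm partly hid the green ball. The colour finder also missed the green ball once in the wrist view, so I read its pixel by hand.

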